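# Load the counterweight hanger with staggered slots

## Robot

A 6-joint arm with a two-finger parallel gripper is mounted at the origin on a cart in front of the work surface, level with it; the furniture and walls round the work are solid. World frame = base frame: x ahead of the robot, y to its left, z up, the work surface at z = 0. Lengths are in m, angles in degrees, forces in N, time in s.
With the tool pointing down it reaches from about 0.35 to 0.975 m from the base axis. Payload 17.4 kg.
Tool frame: the origin (TCP) lies between the finger pads; the fingertips stand arm.finger_overhang ahead of it and the grasp point (between the pads) lies 5 mm behind it (arm.finger_overhang is the distance from the TCP to the fingertips, in m); z points along the fingers, y is the line along which they close (so a half turn about z gives the same grasp; the last joint's range is limited). The gripper opens to 85 mm and grips with 20 to 120 N. Pads are 22 mm wide; open, the fingers measure 114 mm over their backs; the gripper's body (76 mm by 85 mm) begins 54 mm behind the grasp point. The pads swing forward as they close: fully open they stand 13 mm farther back than shut.
Start: joints at [-75.275, 6.646, 82.598, -0, 90.757, -2.166], TCP at [0.196, -0.646, 0.245] pointing down, gripper open.
Joint ranges: [-162.19, 162.19], [-47.58, 125.68], [4.15, 143.07], [-65.23, 245.23], [0.69, 171.88], [-170.13, 170.13]. Speed limits (degrees/s): [108.29, 108.29, 127.2, 180, 180, 180].

## Interface

Orientations are given as [roll, pitch, yaw] about the fixed x, y, z axes, in that order (R = Rz(yaw) Ry(pitch) Rx(roll)).
In Python, from rig import readout, cams, arm gives the robot as it stands. The module is installed in compiled form; this text tells all that it offers.
- The arm moves only by the tool play_rows, never from a script. Its argument "plan" is a list of rows, each a list of 2 entries, a list of its own where there are three numbers: the shift along the tool's x, y, z in m, then the turn about the tool's z in degrees. A call has 1 to 5 rows; each row shifts and turns the commanded pose from where the row before left it, along the tool's axes as they then stand; what a row does not reach is not made up. A row lasts 1/10 s, in which the tool goes at most 50 mm and 8.59 degrees, less where a joint would pass 70% of its speed; a pose out of reach is approached as far as the arm can. A call with a gripper value outside its range is refused whole. "grip" is the closure in counts, from 0 (fully open) to 255 (shut), set as the call begins (left out, the last holds). The fingers move at their own pace and stop on an object; the grip force is fixed at half the most. Time passes only in rows, so rows that do not move let the fingers close. It gives the time, the measured TCP pose, the force, the opening and the grip force at its end, in the units of the state.
- readout.get_state(): the state, without advancing time (a new reading comes with each control period).
- cams.get_image(name): name is "side" or "top" or "wrist"; returns a dict with "frame" (480x640x3 uint8, red, green, blue), "vertical_fov" (degrees; the focal length in pixels is half the picture's height over the tangent of half this angle, whatever the lens; pixels are square), "cx", "cy" (the principal point, pixels), "R" (3x3) and "t" (3): a world point X has camera coordinates R X + t. Camera axes: x right, y down, z forward; pixel columns grow to the right and rows downward; lengths in m; the calibration is good to about 2 mm. The wrist camera is an equidistant fisheye: a pixel r from the principal point sees the ray r / f radians off the axis. A picture is of the moment at which its call begins. There is no depth.
- arm.close_job(): hands the job in; it is judged then, once.
The state is a dict: "t": time; "joint_pos": joint angles; "joint_velocities": joint speeds; "tau": joint torques, N m; "eef_pos": TCP position; "orientation": TCP orientation; "force": force on the tool from outside, world axes, zero at the start; "ft_torque": the same for the moment, N m; "finger_gap": opening from 0.0 (shut) to 1.0 (fully open); "finger_force": force on a finger pad.
Only numpy, scipy, OpenCV 4.12 (cv2) and the standard library are available. Lean on these libraries where they do the work, as an engineer would, in place of code of your own. Each camera call takes 0.05 s, during which the arm holds its last target. There are 200 camera calls.

## Task

Hang the brass slotted disc on the weight hanger, on top of the steel disc that already hangs there: slip its slot round the stem below the collar and set it down flat and centred, with its slot facing the opposite way to the steel disc's slot so that neither disc can slide off. Leave both discs on the hanger and let go.

Things in the scene. Friction and masses are not known exactly. Their poses are not given: they have to be found in the camera images.
- brass_disc: Brass-coloured slotted mass: flat disc 64 mm across, 18 mm thick, about 0.3 kg, 60 mm over two gripping flats at its +y and -y sides. A 20 mm wide slot runs from the rim to the centre, ending half round about it. Origin: centre of the underside; z up; +x along the slot, out of its mouth. Starts on the bench left or right of the hanger, slot facing roughly away from the robot; a dark disc of the same shape is not needed.
- brass_slot (a point): Point at the open mouth of the brass disc's slot: 30 mm along the disc's +x from its centre line, at half its thickness.
- hung_disc: Bright steel slotted mass: flat disc 64 mm across, 18 mm thick, about 0.3 kg, 60 mm over two gripping flats at its +y and -y sides. A 20 mm wide slot runs from the rim to the centre, ending half round about it. Origin: centre of the underside; z up; +x along the slot, out of its mouth. Lies loose on the pan, stem at its centre, slot facing towards the robot within 0.5 rad.
- hanger: Fixed weight hanger. Black foot 90 mm across, brass pan 62 mm across with its top 46 mm above the bench, steel stem 8 mm across, collar 26 mm across (wider than a slot) 102 to 106 mm up, small eye to 121 mm. Steel disc fills 46 to 64 mm, a disc on it 64 to 82 mm: 38 mm of bare stem to bring an 18 mm disc in from the side. Origin: foot's underside centre; z up the stem.
Mind the look-alikes: they are no part of the job. Several things look just like the brass_disc: the one meant starts farthest to the robot's right.

How it is judged:
By the outcome, as a careful person would: the job done as asked, in the order asked, and still so for the second after the job is handed in, with the robot touching nothing.
It also fails if it takes over 42 s, if anything falls off the work surface, if the arm or the gripper's body presses on something with over 40 N, if the wrist force passes 120 N, or if a joint passes its speed limit or range.

## Working session

There is one attempt and no reset: what is moved stays moved. The work goes in short steps, Python scripts to look and compute and a tool call to move; the robot and the scene stay as the last step left them, time stands still between calls to the robot, and variables do not carry over. Pictures are saved under pics/ and viewed, at most 10 in all, crops included, and the job is handed in when it is done.

Besides the shell and the picture viewer there is one more tool, called after ">>>" by a JSON object that holds its "api" and its "payload". play_rows: Moves the arm, as the interface text tells. Its arguments: {"type":"object","properties":{"plan":{"type":"array"},"grip":{"type":"number"}},"required":["plan"]}

```bash
mkdir -p pics
python3 - <<'E'
from rig import readout,cams,arm
import cv2,numpy as np
s=readout.get_state();print(s,arm.finger_overhang)
ims=[]
for n in("top","side"):
    d=cams.get_image(n);cv2.imwrite(f"pics/{n}0.png",d["frame"][:,:,::-1]);print(n,d["vertical_fov"],d["cx"],d["cy"],d["R"],d["t"])
E
```

```text
{'t': 0.0, 'joint_pos': array([-7.52748021e+01,  6.67414783e+00,  8.26364292e+01, -1.03403455e-03,
        9.07594292e+01, -2.16614602e+00]), 'joint_velocities': array([-0.08881864,  0.07475227,  0.03685597,  0.05144171,  0.04969935,
       -0.0171345 ]), 'tau': array([ 5.64232062e-05, -7.31979704e+01, -6.32491350e+01,  1.23877723e-05,
        6.30139213e-03,  3.24425457e-05]), 'eef_pos': array([ 0.19605988, -0.6456973 ,  0.2445545 ]), 'orientation': array([-1.79930005e+02, -1.61282890e-03,  1.68913298e+01]), 'force': array([ 0.07533605,  0.02191424, -0.28527462]), 'ft_torque': array([-0.0185352 , -0.02903382,  0.00105465]), 'finger_force': 0.0, 'finger_gap': 1.0021939522591363} 0.014
top 51.95499622794877 320.48441316755606 243.70066069195838 [[ 0.01800365 -0.99963444  0.02017068]
 [-0.98852515 -0.0208225  -0.14961434]
 [ 0.14997965 -0.01724562 -0.98853867]] [-0.01219793  0.5031887   0.8609323 ]
side 54.170771153756235 315.3582959437115 235.0828056286517 [[ 0.13439085  0.99089882 -0.00765691]
 [ 0.57784836 -0.08464333 -0.81174305]
 [-0.80500333  0.1046663  -0.58396455]] [-0.05132588 -0.25505555  1.27887257]
```

View pics/top0.png

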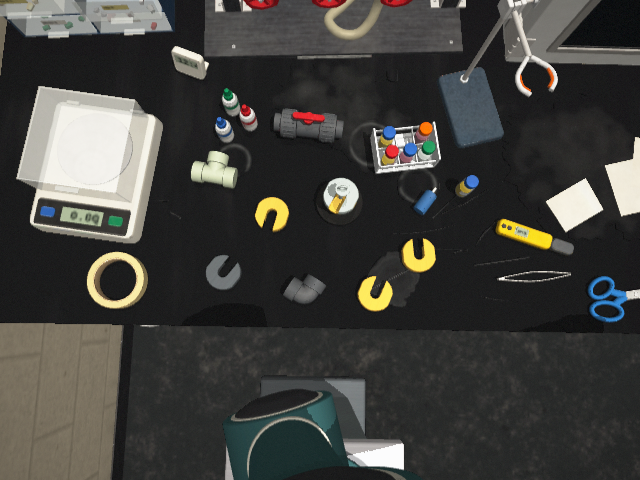

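View pics/side0.png

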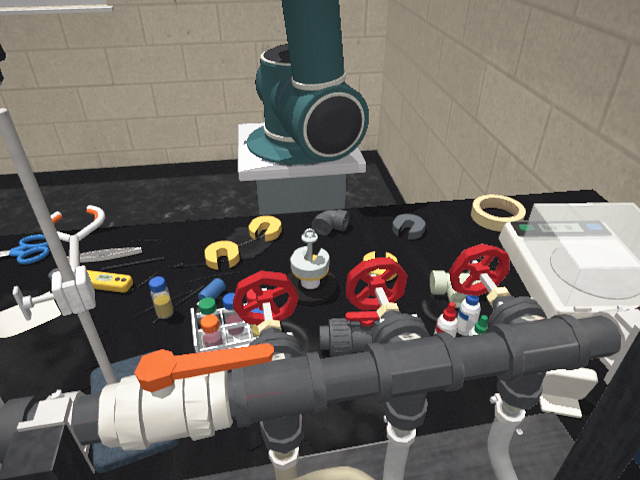

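The brass discs in the top picture are at (272,214), (375,293) and (418,254). The last is farthest right, so it is the target. The hanger, with the steel disc on it, is at (341,197). Next I measure both.

```bash
cat > h.py <<'E'
import numpy as np,cv2
from rig import readout,cams,arm
def ray(d,u,v):
    f=240/np.tan(np.radians(d["vertical_fov"]/2));R=np.array(d["R"]);t=np.array(d["t"])
    x,y=u-d["cx"],v-d["cy"]
    if d.get("fish"):
        r=np.hypot(x,y);th=r/f;c=np.array([x/r*np.sin(th),y/r*np.sin(th),np.cos(th)]) if r>0 else np.array([0,0,1.])
    else: c=np.array([x/f,y/f,1])
    return -R.T@t,R.T@c
def onz(d,u,v,z):
    o,r=ray(d,u,v);return (o+r*(z-o[2])/r[2])[:2]
def get(n):
    d=cams.get_image(n);d["fish"]=n=="wrist";return d
def plane(d,mask,z):
    "mask pixels to metric points of largest blob"
    return np.array([onz(d,u,v,z) for v,u in np.argwhere(mask)])
E
python3 - <<'E'
from h import *
for n in("top","side"):
    d=get(n);h=cv2.cvtColor(d["frame"],cv2.COLOR_RGB2HSV)
    m=cv2.inRange(h,(20,120,100),(35,255,255))
    k,l,st,c=cv2.connectedComponentsWithStats(m)
    for i in range(1,k):
        if st[i,4]<250: continue
        cs,_=cv2.findContours((l==i).astype(np.uint8),0,1)
        cn=cs[0].reshape(-1,2)
        P=np.array([onz(d,u,v,.018) for u,v in cn],np.float32)
        (x,y),r=cv2.minEnclosingCircle(P)
        cen=P.mean(0)
        # slot: area centroid opposite side
        M=cv2.moments(P.reshape(-1,1,2));a=np.array([M["m10"],M["m01"]])/M["m00"]
        q=np.array([x,y])-a
        print(n,c[i].round(),st[i,4],"c",round(x,4),round(y,4),"r",round(r,4),"slotdir",np.degrees(np.arctan2(q[1],q[0])).round(1))
    if n=="top":
        cv2.imwrite("pics/hang.png",cv2.resize(d["frame"][155:275,300:460,::-1],None,fx=5,fy=5,interpolation=cv2.INTER_CUBIC))
        for u,v,z in((341,192,.121),(341,197,.064)):print(onz(d,u,v,z))
    else:
        for u,v,z in((309,234,.121),(309,265,.064)):print(onz(d,u,v,z))
E
```

```text
top [272. 212.] 727 c 0.5618 0.09 r 0.0335 slotdir 168.8
top [525. 234.] 766 c 0.5339 -0.3865 r 0.0538 slotdir -4.3
top [419. 256.] 751 c 0.4905 -0.1855 r 0.0334 slotdir 10.4
top [374. 295.] 751 c 0.4166 -0.1046 r 0.0329 slotdir -20.5
[ 0.57943273 -0.03385804]
[ 0.58511293 -0.03729158]
side [266. 227.] 486 c 0.4262 -0.1032 r 0.0427 slotdir -3.2
side [222. 252.] 560 c 0.4988 -0.1854 r 0.0417 slotdir 9.2
side [111. 281.] 596 c 0.543 -0.3782 r 0.0507 slotdir -105.2
[ 0.60280376 -0.03885245]
[ 0.60789019 -0.04037969]
```

View pics/hang.png

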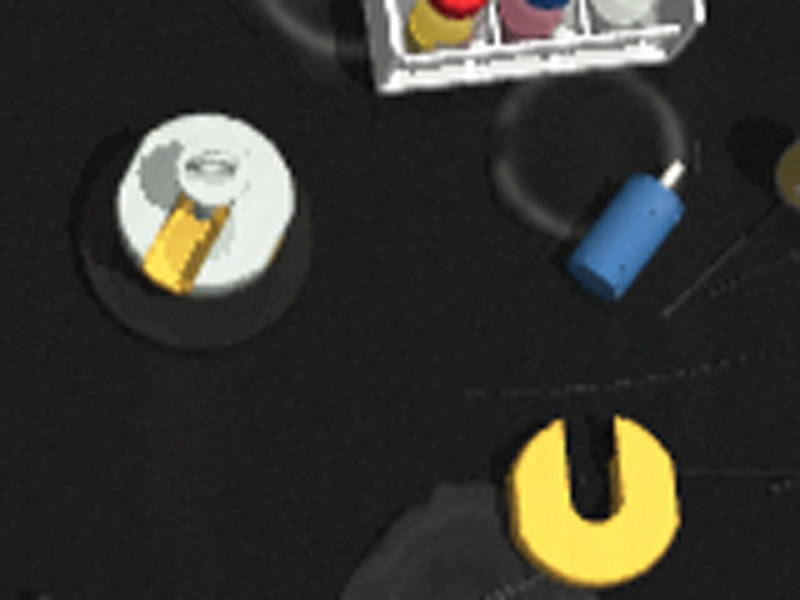

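The steel slot runs from the stem towards lower left (crop (205,205) to (168,275)), about 152° in the world frame. So the brass slot has to end at about -28°. The target disc's slot points at about 6°. Next I move above it.

>>> {"api": "play_rows", "payload": {"plan": [[[0.035,-0.03,0],0],[[0.035,-0.03,0],0],[[0.035,-0.03,0],0],[[0.035,-0.03,0],0],[[0.035,-0.03,0],0]], "grip": 0}}

```text
t: 0.7
eef_pos: [0.3205, -0.4499, 0.2452]
orientation: [180.0, -0.0, 16.9]
force: [0.1, 0.1, 1.0]
finger_gap: 0.998
finger_force: 0.0
```

>>> {"api": "play_rows", "payload": {"plan": [[[0.035,-0.03,0],0],[[0.035,-0.03,0],0],[[0.035,-0.03,0],0],[[0.035,-0.03,0],0],[[0.035,-0.03,0],0]]}}

```text
t: 1.2
eef_pos: [0.4444, -0.2554, 0.2454]
orientation: [180.0, -0.0, 16.9]
force: [0.6, -1.4, 0.2]
finger_gap: 1.0
finger_force: 0.0
```

>>> {"api": "play_rows", "payload": {"plan": [[[0.035,-0.03,0.02],5],[[0.03,-0.025,0.02],5],[[0,0,0.02],0],[[0,0,0],0]]}}

```text
t: 1.6
eef_pos: [0.4922, -0.1865, 0.1826]
orientation: [-179.9, 0.2, 7.0]
force: [0.3, 0.2, 0.0]
finger_gap: 0.999
finger_force: 0.0
```

Run:
```python
from h import *
s=readout.get_state();print(s["t"],s["eef_pos"],s["orientation"])
d=get("wrist");print(d["vertical_fov"],d["cx"],d["cy"],d["R"],d["t"]);cv2.imwrite("pics/w1.png",d["frame"][:,:,::-1])
```

```text
1.6 [ 0.49215071 -0.1865252   0.18261764] [-179.88003306    0.21289149    7.01315156]
65.70646984690485 322.4687149562791 245.07902474105177 [[ 0.12142589 -0.99259736 -0.0024987 ]
 [-0.93686777 -0.11543933  0.3300796 ]
 [-0.32792458 -0.03773925 -0.9439498 ]] [-0.24420097  0.41775459  0.47580583]
```

View pics/w1.png

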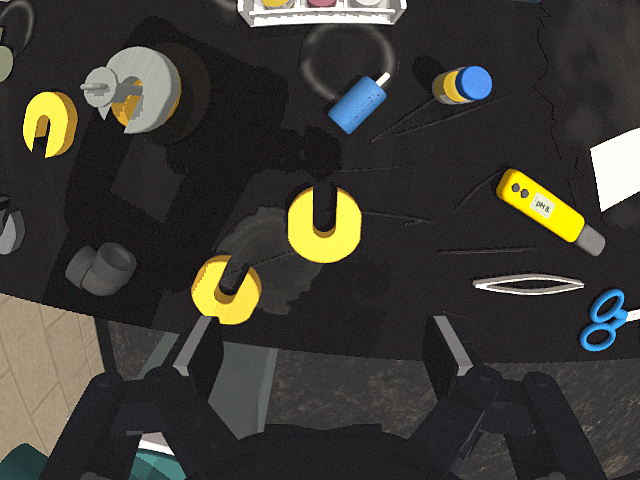

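The wrist picture shows the target disc at (325,224), slot pointing up, between the two fingers. The hanger is at (140,90). Next I measure the disc's pose.

```bash
cat >> h.py <<'E'
def discs(d,z,lo=(20,120,80),hi=(35,255,255),amin=800):
    h=cv2.cvtColor(d["frame"],cv2.COLOR_RGB2HSV);m=cv2.inRange(h,lo,hi);k,l,st,c=cv2.connectedComponentsWithStats(m);out=[]
    for i in range(1,k):
        if st[i,4]<amin: continue
        cs,_=cv2.findContours((l==i).astype(np.uint8),0,1);cn=max(cs,key=len).reshape(-1,2)
        P=np.array([onz(d,u,v,z) for u,v in cn],np.float32)
        (x,y),r=cv2.minEnclosingCircle(P)
        # slot: non-hull points; fit line to hull-minus-mask
        H=cv2.convexHull(cn.reshape(-1,1,2));f=np.zeros(m.shape,np.uint8);cv2.fillConvexPoly(f,H,1)
        g=cv2.morphologyEx(((f>0)&(l!=i)).astype(np.uint8),cv2.MORPH_OPEN,np.ones((5,5)))
        k2,l2,s2,c2=cv2.connectedComponentsWithStats(g)
        if k2<2: continue
        j=1+np.argmax(s2[1:,4]);Q=plane(d,l2==j,z);q=Q.mean(0)
        w,V=np.linalg.eigh(np.cov(Q.T));a=V[:,1];a=a*np.sign(a@(q-[x,y]))
        out.append((c[i].round(),np.round([x,y,r],4),"slot c",q.round(4),"axis",np.degrees(np.arctan2(a[1],a[0])).round(1),"c->s",np.degrees(np.arctan2(*(q-[x,y])[::-1])).round(1)))
    return out
E
python3 - <<'E'
from h import *
d=get("wrist");print(-d["R"].T@d["t"])
for o in discs(d,.018):print(*o)
h=cv2.cvtColor(d["frame"],cv2.COLOR_RGB2HSV)
for u,v,z in((100,87,.108),(145,90,.064),(84,88,.121)):print(onz(d,u,v,z))
E
```

```text
[ 0.57698864 -0.17707639  0.31268392]
[ 50. 122.] [0.5643 0.0838 0.0379] slot c [0.5435 0.0952] axis 108.5 c->s 151.2
[538. 205.] [ 0.5372 -0.3845  0.0554] slot c [ 0.538  -0.3816] axis 74.6 c->s 75.5
[322. 229.] [ 0.4932 -0.1873  0.0333] slot c [ 0.507  -0.1856] axis 4.7 c->s 6.8
[224. 293.] [ 0.4215 -0.1066  0.0351] slot c [ 0.4367 -0.1128] axis -20.0 c->s -22.2
[ 0.59081185 -0.03904699]
[ 0.59068799 -0.04923369]
[ 0.58983526 -0.03584136]
```

>>> {"api": "play_rows", "payload": {"plan": [[[0,0,0.042],2],[[0,0,0.042],0],[[0,0,0.04],0],[[0,0,0.03],0],[[0,0,0.018],0]]}}

```text
t: 2.2
eef_pos: [0.4921, -0.1887, 0.0124]
orientation: [-180.0, 0.0, 4.8]
force: [-0.6, 0.5, -0.1]
finger_gap: 1.001
finger_force: 0.0
```

>>> {"api": "play_rows", "payload": {"plan": [[[0,0,0],0],[[0,0,0],0],[[0,0,0],0],[[0,0,0],0],[[0,0,0],0]], "grip": 255}}

```text
t: 2.7
eef_pos: [0.4936, -0.1886, 0.0155]
orientation: [179.9, -0.1, 4.9]
force: [-2.1, -3.1, 7.3]
finger_gap: 0.682
finger_force: 66.1
```

>>> {"api": "play_rows", "payload": {"plan": [[[0,0,0],0],[[0,0,0],0],[[0,0,0],0],[[0,0,0],0]]}}

```text
t: 3.1
eef_pos: [0.4936, -0.1886, 0.0155]
orientation: [179.9, -0.1, 4.9]
force: [-1.9, -1.3, 8.5]
finger_gap: 0.68
finger_force: 66.1
```

>>> {"api": "play_rows", "payload": {"plan": [[[0,0,-0.02],0],[[0,0,-0.03],0],[[0,0,-0.035],0],[[0,0,-0.03],0],[[0,0,0],0]]}}

```text
t: 3.6
eef_pos: [0.4943, -0.1886, 0.1338]
orientation: [179.8, -0.4, 4.9]
force: [0.6, -0.7, -3.8]
finger_gap: 0.679
finger_force: 66.3
```

Run:
```python
from h import *
s=readout.get_state();print(s["t"],s["eef_pos"],s["orientation"],s["force"])
d=get("wrist");cv2.imwrite("pics/w2.png",d["frame"][:,:,::-1])
for dz in(.0,.005,.009):
  for o in discs(d,s["eef_pos"][2]+dz):print(dz,*o)
```

```text
3.6 [ 0.49430926 -0.18861805  0.1337886 ] [179.79931665  -0.36983139   4.88838501] [ 0.64937422 -0.65161971 -3.76654478]
0.0 [461.  80.] [ 0.6004 -0.2297  0.0085] slot c [ 0.6024 -0.2338] axis 21.1 c->s -63.6
0.0 [ 19. 142.] [ 0.5715 -0.0446  0.0183] slot c [ 0.5616 -0.0381] axis -155.4 c->s 146.6
0.0 [565. 213.] [ 0.5557 -0.2875  0.0296] slot c [ 0.5571 -0.2866] axis 73.1 c->s 33.6
0.0 [323. 340.] [ 0.4947 -0.1879  0.0349] slot c [ 0.5129 -0.1868] axis 4.5 c->s 3.5
0.0 [193. 321.] [ 0.4967 -0.139   0.0187] slot c [ 0.5027 -0.1418] axis -6.7 c->s -24.9
0.005 [461.  80.] [ 0.5996 -0.2278  0.0081] slot c [ 0.6015 -0.2317] axis 21.1 c->s -63.6
0.005 [ 19. 142.] [ 0.5718 -0.0499  0.0176] slot c [ 0.5622 -0.0436] axis -155.4 c->s 146.6
0.005 [565. 213.] [ 0.5566 -0.2833  0.0284] slot c [ 0.5579 -0.2825] axis 73.1 c->s 33.6
0.005 [323. 340.] [ 0.4979 -0.1876  0.0336] slot c [ 0.5154 -0.1866] axis 4.5 c->s 3.5
0.005 [193. 321.] [ 0.4999 -0.1407  0.018 ] slot c [ 0.5056 -0.1433] axis -6.7 c->s -24.9
0.009 [461.  80.] [ 0.5989 -0.2263  0.0079] slot c [ 0.6007 -0.2301] axis 21.1 c->s -63.6
0.009 [ 19. 142.] [ 0.572  -0.0541  0.017 ] slot c [ 0.5627 -0.048 ] axis -155.4 c->s 146.6
0.009 [565. 213.] [ 0.5573 -0.28    0.0275] slot c [ 0.5585 -0.2792] axis 73.1 c->s 33.6
0.009 [323. 340.] [ 0.5005 -0.1874  0.0325] slot c [ 0.5174 -0.1864] axis 4.5 c->s 3.5
0.009 [193. 321.] [ 0.5024 -0.1419  0.0174] slot c [ 0.5079 -0.1445] axis -6.7 c->s -24.9
```

View pics/w2.png

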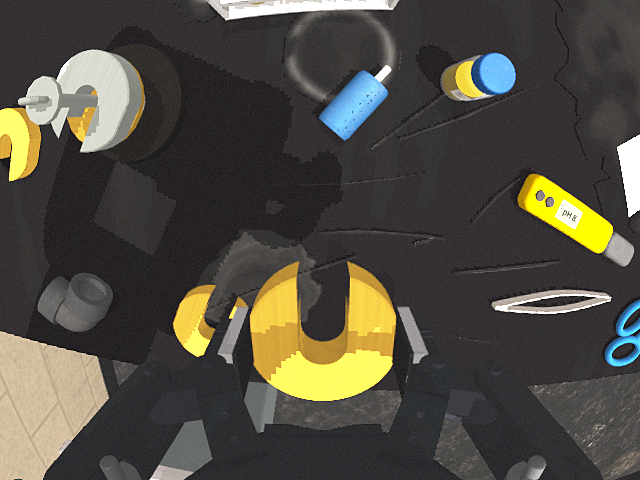

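The disc is held level at (323,330), and its slot points ahead. The hanger is at upper left (100,100). I'll carry the disc to the robot's side of the hanger and turn it to -28°.

>>> {"api": "play_rows", "payload": {"plan": [[[0.009,-0.0365,0],0],[[0.009,-0.0365,0],0],[[0.009,-0.0365,0],0],[[0.009,-0.0365,0],0],[[0.009,-0.0365,0],0]]}}

```text
t: 4.15
eef_pos: [0.5214, -0.0007, 0.1272]
orientation: [-180.0, 0.1, 4.9]
force: [0.7, -0.4, -3.4]
finger_gap: 0.685
finger_force: 66.3
```

>>> {"api": "play_rows", "payload": {"plan": [[[0,0,0],8.25],[[0,0,0],8.25],[[0,0,0],8.25],[[0,0,0],8.25],[[0,0,0],0]]}}

```text
t: 4.65
eef_pos: [0.5215, -0.0021, 0.1272]
orientation: [180.0, 0.1, -28.3]
force: [0.5, 0.2, -2.9]
finger_gap: 0.682
finger_force: 66.4
```

Run:
```python
from h import *
s=readout.get_state();print(s["t"],s["eef_pos"],s["orientation"],s["force"])
d=get("wrist");cv2.imwrite("pics/w3.png",d["frame"][:,:,::-1]);print(-d["R"].T@d["t"])
for o in discs(d,s["eef_pos"][2]+.0025):print(*o)
import pickle;pickle.dump(d,open("w3.pkl","wb"))
```

```text
4.65 [ 0.52146501 -0.00213729  0.12719399] [ 1.79958462e+02  8.35560174e-02 -2.82582559e+01] [ 0.48271924  0.1591729  -2.8610923 ]
[ 0.596641   -0.04193077  0.25538111]
[186. 248.] [0.5797 0.0264 0.0186] slot c [0.5719 0.029 ] axis 154.1 c->s 161.2
[496. 299.] [ 0.5048 -0.0742  0.0194] slot c [ 0.513  -0.0782] axis -32.6 c->s -26.6
[322. 340.] [ 0.5235 -0.0022  0.0346] slot c [ 0.5392 -0.0111] axis -28.9 c->s -29.4
```

View pics/w3.png

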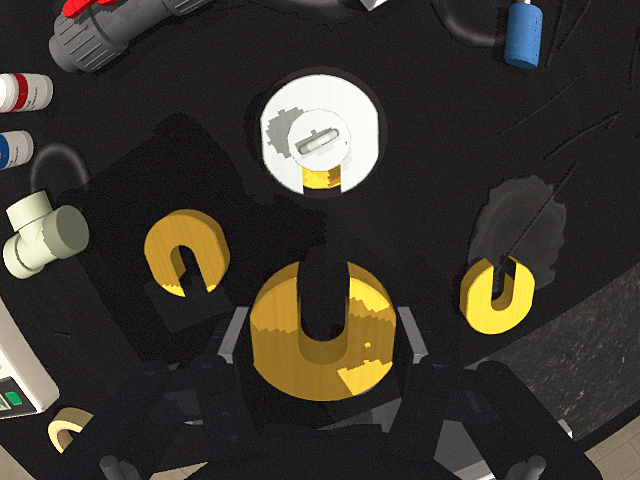

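The collar is at (319,140), the steel disc at (321,133), and its slot mouth at (321,193). The two slots are nearly opposed already. Next I compute the offsets.

Run:
```python
from h import *
import pickle;d=pickle.load(open("w3.pkl","rb"));s=readout.get_state()
T=s["eef_pos"][:2];a=np.radians(s["orientation"][2]);X=np.array([np.cos(a),np.sin(a)]);Y=np.array([np.sin(a),-np.cos(a)])
def tool(p):return np.round([(p-T)@X,(p-T)@Y],4)
for n,u,v,z in(("collar",319,140,.106),("steel c",320.5,133,.064),("slotL",302,193,.064),("slotR",341,193,.064),("slot top L",302,165,.064),("slot top R",341,165,.064)):
    p=onz(d,u,v,z);print(n,p.round(4),tool(p))
h=cv2.cvtColor(d["frame"],cv2.COLOR_RGB2HSV)
m=cv2.inRange(h,(0,0,110),(180,60,255));m[:, :240]=0;m[:,400:]=0;m[:60]=0;m[205:]=0
cs,_=cv2.findContours(m,0,1);c=max(cs,key=cv2.contourArea);P=np.array([onz(d,u,v,.064) for u,v in c.reshape(-1,2)],np.float32)
(x,y),r=cv2.minEnclosingCircle(P);print("steel circ",x,y,r,tool(np.array([x,y])))
# held disc slot walls: dark gap per row
m=cv2.inRange(h,(15,100,40),(35,255,255))
for v in(270,285,300,315):
    r=m[v,250:400];print(v,250+np.where(r>0)[0][[0,-1]],250+np.where(r[:75]>0)[0][-1],325+np.where(r[75:]>0)[0][0])
for u,v in((300,275),(349,275),(322,340)):
    print(tool(onz(d,u,v,s["eef_pos"][2]+.0025)))
```

```text
collar [ 0.5905 -0.037 ] [ 0.0772 -0.0015]
steel c [ 0.5916 -0.038 ] [ 0.0787 -0.0011]
slotL [ 0.5686 -0.0146] [ 0.0474 -0.011 ]
slotR [ 0.5589 -0.0326] [0.0472 0.0094]
slot top L [ 0.5815 -0.0218] [ 0.0622 -0.0107]
slot top R [ 0.572  -0.0395] [0.062  0.0093]
steel circ 0.5905795693397522 -0.0368967205286026 0.03201861307024956 [ 0.0773 -0.0016]
270 [278 366] 297 349
285 [263 382] 296 349
300 [255 390] 300 345
315 [250 395] 300 345
[ 0.0297 -0.0087]
[0.0296 0.0094]
[ 0.001  -0.0008]
```

Run:
```python
from h import *
import pickle;d=pickle.load(open("w3.pkl","rb"));e=.1272
for dz in(-.01,-.005,0,.005,.01):
    print(dz,[round(float(np.linalg.norm(onz(d,250,v,e+dz)-onz(d,396,v,e+dz))),4) for v in(315,330,345)], np.round([np.linalg.norm(onz(d,u,401,e+dz)-onz(d,u,340,e+dz)) for u in(322,)],4))
s=get("side");cv2.imwrite("pics/s3.png",cv2.resize(s["frame"][150:310,220:420,::-1],None,fx=4,fy=4,interpolation=cv2.INTER_CUBIC))
```

```text
-0.01 [0.0632, 0.0646, 0.0661] [0.0373]
-0.005 [0.0609, 0.0622, 0.0637] [0.0359]
0 [0.0586, 0.0599, 0.0613] [0.0346]
0.005 [0.0563, 0.0576, 0.0589] [0.0332]
0.01 [0.054, 0.0552, 0.0565] [0.0319]
```

View pics/s3.png

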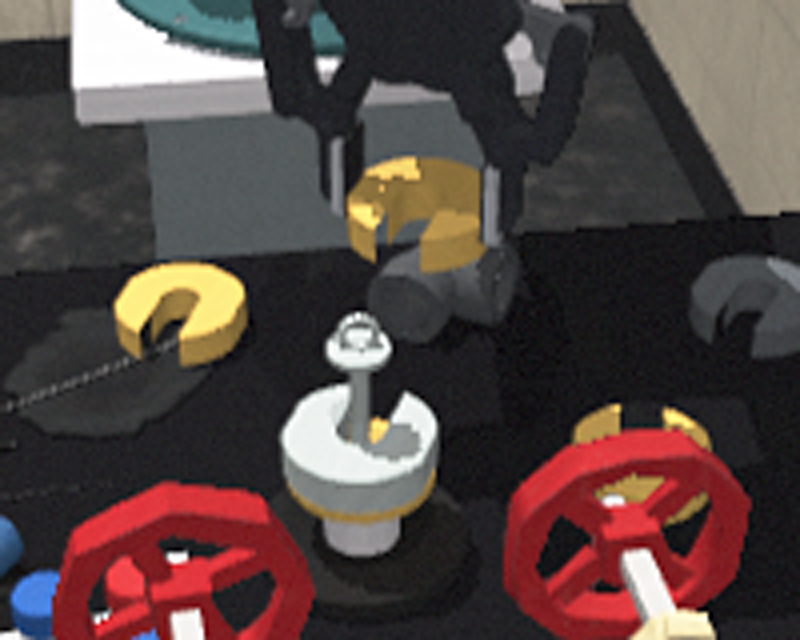

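Run:
```python
from h import *
d=get("side")
for (u,v),p in(((326.2,218),(.5527,-.0075)),((313,215.5),(.5432,-.0251)),((309,237.5),(.5905,-.037))):
    o,r=ray(d,u,v);k=(np.array(p)-o[:2])@r[:2]/(r[:2]@r[:2]);print((o+k*r).round(4),p)
s=readout.get_state();print(s["eef_pos"])
```

```text
[ 0.5532 -0.0045  0.1144] (0.5527, -0.0075)
[ 0.5432 -0.0249  0.1148] (0.5432, -0.0251)
[ 0.5904 -0.0376  0.1053] (0.5905, -0.037)
[ 0.52174353 -0.00216769  0.12783066]
```

The disc's underside is about 14 mm below the TCP. I descend 40 mm and shift -1.5 mm in y, then slide 77 mm in along tool x.

>>> {"api": "play_rows", "payload": {"plan": [[[0,-0.0015,0.02],0],[[0,0,0.02],0],[[0,0,0],0]]}}

```text
t: 5.1
eef_pos: [0.5213, -0.0008, 0.0857]
orientation: [179.9, 0.2, -28.0]
force: [-0.6, 0.2, -3.9]
finger_gap: 0.683
finger_force: 66.4
```

>>> {"api": "play_rows", "payload": {"plan": [[[0.02,0,0],0],[[0.015,0,0],0],[[0.01,0,0],0],[[0,0,0],0]]}}

```text
t: 5.5
eef_pos: [0.5631, -0.0225, 0.0889]
orientation: [-180.0, -0.0, -28.1]
force: [0.5, 0.6, -3.4]
finger_gap: 0.682
finger_force: 66.5
```

Run:
```python
from h import *
s=readout.get_state();print(s["t"],s["eef_pos"],s["orientation"],s["force"])
S=np.array([.5905,-.037]);a=np.radians(s["orientation"][2]);q=S-s["eef_pos"][:2]
print("stem in tool",q@[np.cos(a),np.sin(a)],q@[np.sin(a),-np.cos(a)])
w=get("wrist")["frame"];d=get("side")["frame"]
im=np.hstack([w[120:420,200:450],cv2.resize(d[180:300,260:360],(375,450))[:300]]) if 0 else None
A=cv2.resize(w[120:420,200:450],(400,480));B=cv2.resize(d[180:300,260:360],(400,480))
cv2.imwrite("pics/i4.png",np.hstack([A,B])[:,:,::-1])
```

```text
5.5 [ 0.56313055 -0.02248541  0.08890863] [-1.79995347e+02 -1.82946631e-02 -2.80796192e+01] [ 0.4788792   0.57319886 -3.39363364]
stem in tool 0.030979902374256494 -7.660837728340301e-05
```

View pics/i4.png

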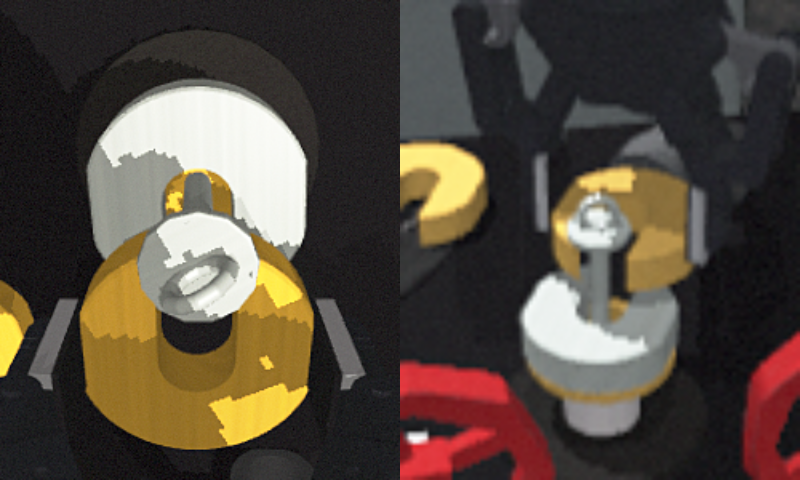

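The stem is lined up in the slot, with the collar at (198,267) clear above the brass. The side view shows the disc between the collar and the steel disc. I'll push in the rest.

>>> {"api": "play_rows", "payload": {"plan": [[[0.012,0,0],0],[[0.012,0,0],0],[[0.007,0,0],0],[[0,0,0],0],[[0,0,0],0]]}}

```text
t: 6.1
eef_pos: [0.5897, -0.0367, 0.0881]
orientation: [180.0, 0.0, -28.1]
force: [-0.6, 0.5, -3.3]
finger_gap: 0.685
finger_force: 66.5
```

>>> {"api": "play_rows", "payload": {"plan": [[[0,0,0.003],0],[[0,0,0.003],0],[[0,0,0],0],[[0,0,0],0]]}}

```text
t: 6.5
eef_pos: [0.5896, -0.0365, 0.0823]
orientation: [180.0, 0.0, -28.1]
force: [0.5, -0.2, -3.5]
finger_gap: 0.684
finger_force: 66.5
```

Run:
```python
from h import *
s=readout.get_state();print(s["t"],s["eef_pos"],s["orientation"],s["force"])
S=np.array([.5905,-.037]);a=np.radians(s["orientation"][2]);q=S-s["eef_pos"][:2]
print("stem in tool",q@[np.cos(a),np.sin(a)],q@[np.sin(a),-np.cos(a)])
w=get("wrist")["frame"];d=get("side")["frame"]
A=cv2.resize(w[120:420,200:450],(400,480));B=cv2.resize(d[180:300,260:360],(400,480))
cv2.imwrite("pics/i5.png",np.hstack([A,B])[:,:,::-1])
```

```text
6.5 [ 0.58957439 -0.03651334  0.08229645] [ 1.79996515e+02  1.16716211e-02 -2.81018868e+01] [ 0.45446998 -0.24509312 -3.46777553]
stem in tool 0.0010457344381043586 -6.710142800378884e-06
```

View pics/i5.png

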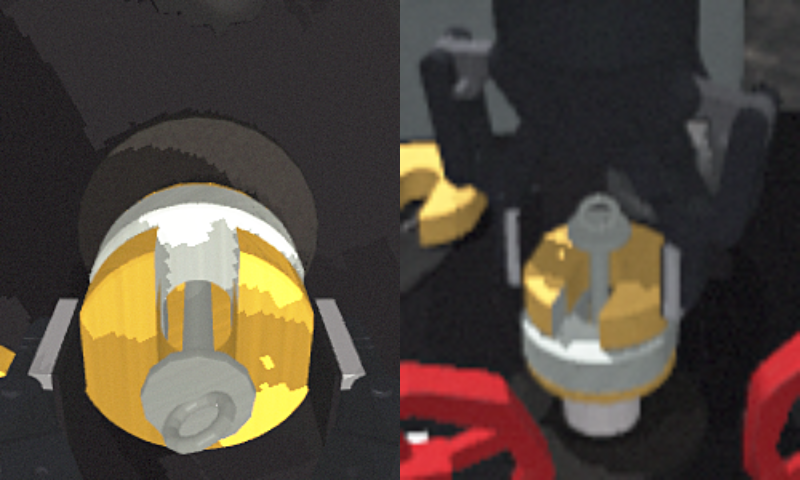

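The brass disc now surrounds the stem above the steel disc, with a small gap left. I lower it until it touches.

>>> {"api": "play_rows", "payload": {"plan": [[[0.001,0,0.002],0],[[0,0,0],0],[[0,0,0],0]]}}

```text
t: 6.9
eef_pos: [0.5906, -0.0371, 0.0803]
orientation: [180.0, 0.0, -28.1]
force: [0.7, 0.1, -2.6]
finger_gap: 0.688
finger_force: 66.5
```

>>> {"api": "play_rows", "payload": {"plan": [[[0,0,0.0015],0],[[0,0,0],0],[[0,0,0],0]]}}

```text
t: 7.2
eef_pos: [0.5908, -0.0371, 0.0795]
orientation: [-180.0, -0.0, -28.1]
force: [-3.4, 0.1, 5.6]
finger_gap: 0.683
finger_force: 67.4
```

>>> {"api": "play_rows", "payload": {"plan": [[[0,0,0.001],0],[[0,0,0],0],[[0,0,0],0]]}}

```text
t: 7.5
eef_pos: [0.5908, -0.0371, 0.0795]
orientation: [-180.0, -0.0, -28.1]
force: [-9.4, 0.9, 16.5]
finger_gap: 0.682
finger_force: 68.6
```

Contact came at TCP z = 0.0795. I ease off 1 mm and open.

>>> {"api": "play_rows", "payload": {"plan": [[[0,0,-0.001],0],[[0,0,0],0],[[0,0,0],0]]}}

```text
t: 7.8
eef_pos: [0.5908, -0.0371, 0.0795]
orientation: [-180.0, -0.0, -28.1]
force: [-4.5, 0.4, 7.7]
finger_gap: 0.68
finger_force: 67.7
```

>>> {"api": "play_rows", "payload": {"plan": [[[0,0,0],0],[[0,0,0],0],[[0,0,0],0],[[0,0,0],0],[[0,0,0],0]], "grip": 0}}

```text
t: 8.3
eef_pos: [0.5906, -0.0371, 0.0788]
orientation: [180.0, 0.0, -28.1]
force: [-0.4, 1.3, -0.7]
finger_gap: 1.001
finger_force: 0.0
```

>>> {"api": "play_rows", "payload": {"plan": [[[0,0,0],0],[[0,0,-0.01],0],[[0,0,-0.02],0],[[0,0,-0.03],0],[[0,0,-0.03],0]]}}

```text
t: 8.8
eef_pos: [0.5904, -0.0371, 0.1706]
orientation: [180.0, 0.0, -28.1]
force: [-0.2, -1.0, 0.1]
finger_gap: 1.002
finger_force: 0.0
```

>>> {"api": "play_rows", "payload": {"plan": [[[-0.03,0,-0.02],0],[[-0.03,0,0],0],[[-0.02,0,0],0],[[0,0,0],0]]}}

```text
t: 9.2
eef_pos: [0.5188, 0.0014, 0.1903]
orientation: [-180.0, -0.1, -28.1]
force: [0.7, 0.6, 0.9]
finger_gap: 0.999
finger_force: 0.0
```

Run:
```python
from h import *
s=readout.get_state();print(s["t"],s["eef_pos"],s["orientation"],s["force"])
W=get("wrist");w=W["frame"];d=get("side")["frame"]
A=cv2.resize(w[20:320,200:450],(400,480));B=cv2.resize(d[180:300,260:360],(400,480))
cv2.imwrite("pics/i6.png",np.hstack([A,B])[:,:,::-1])
for o in discs(W,.082):print(*o)
```

```text
9.2 [0.5187567  0.00144379 0.19026198] [-1.79952743e+02 -7.53193628e-02 -2.80573978e+01] [0.73245149 0.56074335 0.89079751]
[620.  48.] [ 0.5573 -0.2885  0.0256] slot c [ 0.5517 -0.3037] axis -38.1 c->s -110.2
[323. 136.] [ 0.5895 -0.0353  0.0322] slot c [ 0.5965 -0.0398] axis -26.9 c->s -32.7
[211. 221.] [0.5697 0.0608 0.0271] slot c [0.5599 0.0645] axis 157.3 c->s 159.5
[472. 266.] [ 0.4583 -0.089   0.0282] slot c [ 0.4702 -0.0948] axis -31.9 c->s -25.9
```

View pics/i6.png

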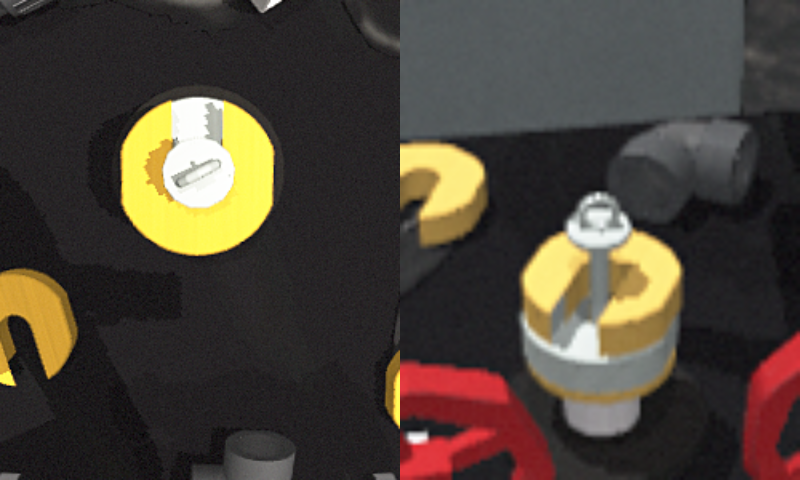

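The brass disc lies flat on the steel disc. It is centred within about 2 mm, its slot faces away, and the gripper is clear.

```bash
python3 -c "
from rig import arm;print(arm.close_job())"
```

```text
the job is handed in; nothing more can be done
None
```

The brass disc hangs flat on top of the steel disc, centred within about 2 mm and with its slot facing the opposite way; the gripper has let go and the job was handed in at about 9 s.

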